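# Home the slide and set its gib screw

## Task

Set up the little slide unit: first slide the carriage (the part with the brass post) fully home against the red end stop. Then turn the black leaning thumbscrew clockwise until it bottoms, and back it off one sixth of a turn (60 degrees, one division of its collar), leaving the carriage home. Do not disturb the loose things lying round it.

Things in the scene. Friction and masses are not known exactly. Their poses are not given: they have to be found in the camera images.
- slide_unit: Fixed slide unit on the table: dark base spanning x -70..60, y -115..115 mm, 12 high. Origin on the table; x points away from the robot (yaw varies), y left along the slide, z up. Guide tops 32 mm high at x -5 and 55. Red end stop, 46 mm high, at the left (+y) end. Grey boss front right, its leaning face centred at (-50, -68, 65) mm.
- carriage (a joint): Slide of the steel carriage (60 x 66 mm, top 44 mm above the table) in m: 0 = fully home against the red stop (hard), grows to 0.08 as it stands farther to the right (-y of the unit). About 2.5 N moves it; it stays where left.
- carriage_post (a point): On the axis of the upright brass post amid the carriage, 68 mm above the table; post 18 mm in diameter, 44 to 82 mm above the table. When home it is at unit x 25, y 67 mm.
- thumbscrew (a joint): Turn of the thumbscrew in rad: 0 = bottomed (hard stop), grows to 3.4 as it is backed off (counter-clockwise, looking at the knob's free end). Friction 0.06 N m; stays where left. It does not noticeably move along its axis. A white line on the knob points to the collar's red mark when bottomed; the collar has six marks, 60 degrees apart.
- thumbscrew_grip (a point): Middle of the round black knurled knob of the thumbscrew, on its axis: 32 mm in diameter, 30 mm long; its free end is 15 mm from here, the boss face 29 mm the other way (12 mm thick stem between). The axis leans 35 degrees (0.61 rad) from vertical towards the unit's -x, towards the robot; the point's z is the axis, up out of the knob.
- caliper: Loose steel caliper, 70 x 228 x 14 mm, lying in front of the unit. Leave alone.
- ring_gauge: Loose steel ring, 52 mm in diameter and 15 mm high, lying behind the unit. Leave alone.
- tally_counter: Loose grey keypad box, 105 x 48 x 22 mm, to the right of the unit. Leave alone.
- usb_stick: Loose blue USB stick, 17 x 48 x 8 mm, to the front left of the unit. Leave alone.

How it is judged:
By the outcome, as a careful person would: the job done as asked, in the order asked, and still so for the second after the job is handed in, with the robot touching nothing.
It also fails if it takes over 51 s, if anything falls off the work surface, if the arm or the gripper's body presses on something with over 40 N, if the wrist force passes 120 N, or if a joint passes its speed limit or range.

## Robot

A 6-joint arm with a two-finger parallel gripper is mounted at the origin on a cart in front of the work surface, level with it; the furniture and walls round the work are solid. World frame = base frame: x ahead of the robot, y to its left, z up, the work surface at z = 0. Lengths are in m, angles in rad, forces in N, time in s.
With the tool pointing down it reaches from about 0.3 to 0.875 m from the base axis. Payload 6.4 kg.
Tool frame: the origin (TCP) lies on the centre line of the jaws, within the pads' length; the fingertips stand 25 mm ahead of it and the grasp point (between the pads) lies 6 mm ahead of it; z points along the fingers, y is the line along which they close (so a half turn about z gives the same grasp; the last joint's range is limited). The gripper opens to 85 mm and grips with 20 to 120 N. Pads are 22 mm wide; open, the fingers measure 114 mm over their backs; the gripper's body (76 mm by 85 mm) begins 54 mm behind the grasp point. The pads swing forward as they close: fully open they stand 13 mm farther back than shut.
Start: joints at [1.055, 0.181, 1.607, -0, 1.354, -0.206], TCP at [0.175, 0.548, 0.256] pointing down, gripper open.
Joint ranges: [-2.99, 2.99], [-0.89, 2.07], [0.3, 2.58], [-1.14, 4.28], [0, 2.63], [-3.12, 3.12]. Speed limits (rad/s): [2.57, 2.57, 3.01, 3.14, 3.14, 3.14].

## Interface

Orientations are given as a unit quaternion [w, x, y, z].
In Python, from bench import get_obs, camera, hand_in, spot_in gives the robot as it stands.
- The arm moves only by the shell command python3 -m jog 'ROWS'. ROWS is JSON, one flat list of numbers, 7 for each row, row after row: the shift along the tool's x, y, z in m, then the turn, a rotation vector about the tool's x, y, z in rad, then the closure, from 0 (fully open) to 1 (shut). A call has 1 to 20 rows; each row is the pose to reach, as a shift and turn from the pose commanded when the call began, along the tool's axes at that moment; what a row does not reach only later rows make up. A row lasts 1/8 s, in which the tool goes at most 62.5 mm and 10.7 degrees, less where a joint would pass 70% of its speed; a pose out of reach is approached as far as the arm can. A call with a gripper value outside its range is refused whole. The fingers move at their own pace and stop on an object; the grip force is fixed at half the most. Time passes only in rows, so rows that repeat a pose let the fingers close. It gives the time, the measured TCP pose, the force, the opening and the grip force at its end, in the units of the state.
- get_obs(): the state, without advancing time (a new reading comes with each control period).
- camera(name): name is "scene" or "top"; returns a dict with "frame" (480x640x3 uint8, red, green, blue), "mtx" (3x3 intrinsics, pixels), "extrinsics" (4x4, takes a point from camera to world coordinates). Camera axes: x right, y up, looking along -z (the intrinsics and any distortion apply to the point x, -y, -z); pixel columns grow to the right and rows downward; lengths in m; the calibration is good to about 2 mm. A picture is of the moment at which its call begins. There is no depth.
- hand_in(): hands the job in; it is judged then, once.
Trained networks look in a picture, given as the dict that the camera call returned (one of the last four; its "shot" number tells which), for a name from the list of things; names that differ only in an ending like _2 or _b are one class to them, and where a whole thing is asked for, a point or a joint stands for the part that bears it (a point fixed in the world has none). Each returns a list of dicts, best first, with "confidence" (0 to 1); they miss things now and then, are a little off and sometimes report something else, mostly with a low value. They report only what shows in the picture. A call takes as long as a camera call.
- spot_in(picture, name): "xyz" ([x, y, z] in m, in world coordinates, good to about 4 mm: the middle of the surface that is visible of it).
The state is a dict: "time_s": time; "q": joint angles; "dq": joint speeds; "joint_efforts": joint torques, N m; "eef_pos": TCP position; "eef_rot": TCP orientation; "wrist_force": force on the tool from outside, world axes, zero at the start; "torque": the same for the moment, N m; "opening": opening from 0.0 (shut) to 1.0 (fully open); "grasp_force": force on a finger pad.
Only numpy, scipy, OpenCV 4.12 (cv2) and the standard library are available. Lean on these libraries where they do the work, as an engineer would, in place of code of your own. Each camera call takes 0.05 s, during which the arm holds its last target. There are 200 camera calls.

## Working session

There is one attempt and no reset: what is moved stays moved. The work goes in short steps, Python scripts to look and compute and a shell command to move; the robot and the scene stay as the last step left them, time stands still between calls to the robot, and variables do not carry over. Pictures are saved under pics/ and viewed, at most 10 in all, crops included, and the job is handed in when it is done.

```bash
mkdir -p pics; ls; python3 - <<'E'
from bench import *
import cv2,numpy as np
o=get_obs();print({k:np.round(v,3).tolist() for k,v in o.items()})
for n in("scene","top"):
    p=camera(n);cv2.imwrite(f"pics/{n}0.png",p["frame"][:,:,::-1])
    print(n,np.round(p["mtx"],1).tolist(),np.round(p["extrinsics"],3).tolist())
    for t in("slide_unit","carriage","carriage_post","thumbscrew","thumbscrew_grip","caliper","ring_gauge","tally_counter","usb_stick"):
        print(t,[(np.round(d["xyz"],3).tolist(),round(d["confidence"],2)) for d in spot_in(p,t)[:2]])
E
```

```text
pics
{'time_s': 0.0, 'q': [1.055, 0.182, 1.608, -0.0, 1.354, -0.206], 'dq': [0.0, 0.001, 0.001, -0.002, 0.0, 0.0], 'joint_efforts': [0.0, -44.488, -35.133, -0.0, 0.009, 0.0], 'eef_pos': [0.175, 0.547, 0.255], 'eef_rot': [-0.0, 0.154, 0.988, -0.001], 'wrist_force': [0.421, 0.685, -0.868], 'torque': [0.013, -0.059, 0.026], 'grasp_force': 0.0, 'opening': 1.004}
scene [[590.9, 0.0, 320.0], [0.0, 590.9, 240.4], [0.0, 0.0, 1.0]] [[0.522, 0.421, -0.742, -0.391], [-0.853, 0.257, -0.455, -0.625], [-0.001, 0.87, 0.493, 0.743], [0.0, 0.0, 0.0, 1.0]]
slide_unit [([0.559, -0.051, 0.03], 0.73)]
carriage [([0.55, -0.041, 0.085], 0.6)]
carriage_post [([0.55, -0.045, 0.082], 0.48)]
thumbscrew []
thumbscrew_grip []
caliper [([0.376, -0.304, 0.012], 0.48)]
ring_gauge [([0.722, -0.139, 0.016], 0.81)]
tally_counter []
usb_stick [([0.403, 0.233, 0.006], 0.56), ([0.559, -0.053, 0.027], 0.39)]
top [[472.2, 0.0, 313.0], [0.0, 472.2, 251.9], [0.0, 0.0, 1.0]] [[0.003, 0.997, -0.081, 0.479], [-1.0, 0.001, -0.017, -0.044], [-0.016, 0.081, 0.997, 0.95], [0.0, 0.0, 0.0, 1.0]]
slide_unit [([0.489, -0.15, 0.101], 0.56)]
carriage [([0.549, -0.046, 0.05], 0.57)]
carriage_post [([0.55, -0.042, 0.044], 0.7)]
thumbscrew [([0.488, -0.15, 0.104], 0.69)]
thumbscrew_grip [([0.493, -0.149, 0.098], 0.83)]
caliper [([0.376, -0.159, 0.008], 0.74)]
ring_gauge [([0.726, -0.141, 0.016], 0.69), ([0.492, -0.148, 0.098], 0.32)]
tally_counter [([0.574, -0.303, 0.022], 0.74)]
usb_stick [([0.408, 0.234, 0.009], 0.66)]
```

View pics/top0.png

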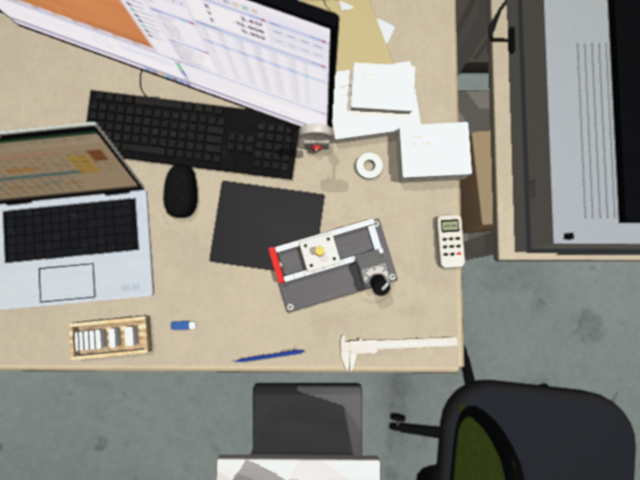

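View pics/scene0.png

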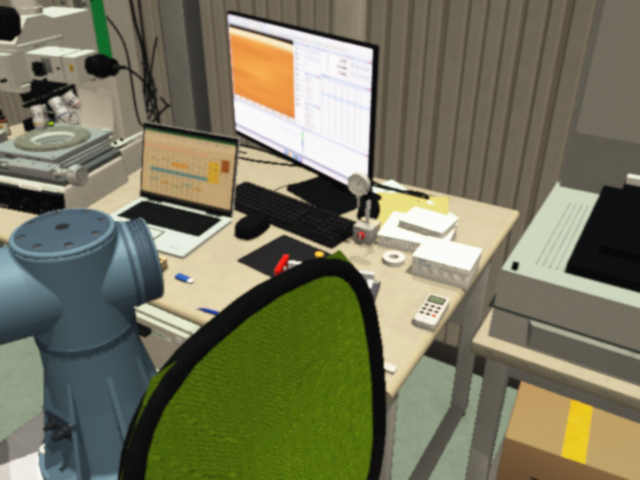

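The top view shows the unit yawed slightly, red stop at (278,265), post (319,251), knob (379,285). I'll zoom in on it for the pose fit.

```bash
python3 - <<'E'
import cv2
f=cv2.imread("pics/top0.png")[205:320,260:405]
cv2.imwrite("pics/crop0.png",cv2.resize(f,None,fx=5.2,fy=5.2,interpolation=cv2.INTER_CUBIC))
E
```

```text
(no output)
```

View pics/crop0.png

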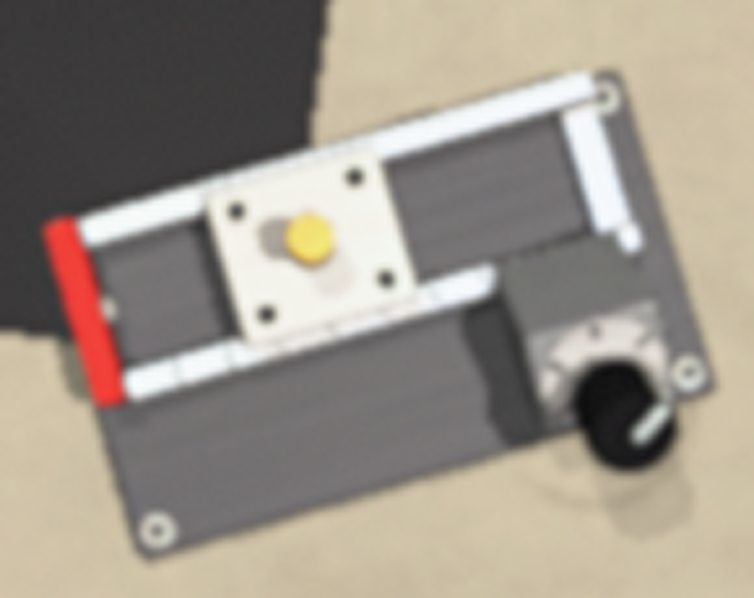

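```bash
cat > h.py <<'E'
import numpy as np, cv2
from bench import *
from scipy.spatial.transform import Rotation as R
from scipy.optimize import least_squares
def proj(p,X):
    E=np.linalg.inv(p["extrinsics"]);c=(E[:3,:3]@np.atleast_2d(X).T).T+E[:3,3]
    return np.c_[c[:,0]/-c[:,2],-c[:,1]/-c[:,2]]@np.diag([p["mtx"][0][0],p["mtx"][1][1]])+[p["mtx"][0][2],p["mtx"][1][2]]
def U2W(s,X):
    X=np.atleast_2d(X);c,n=np.cos(s[2]),np.sin(s[2])
    return np.c_[s[0]+c*X[:,0]-n*X[:,1],s[1]+n*X[:,0]+c*X[:,1],X[:,2]]
def pose():
    o=get_obs();q=o["eef_rot"];return np.array(o["eef_pos"]),R.from_quat([q[1],q[2],q[3],q[0]])
def go(pos,z,y):
    """row from the current pose to TCP pos with tool z, y axes (world)"""
    z=np.array(z)/np.linalg.norm(z);y=np.array(y)-np.dot(y,z)*z;y/=np.linalg.norm(y)
    T=R.from_matrix(np.c_[np.cross(y,z),y,z]);p,r=pose()
    print("shift",np.round(r.inv().apply(np.array(pos)-p),4).tolist(),"rot",np.round((r.inv()*T).as_rotvec(),3).tolist())
E
python3 - <<'E'
from h import *
p=camera("top")
px=np.array([[150,558],[712,388],[617,72],[310,237],[632,423],[60,218],[105,405]])/5.2+[260,205]-.4
ax=np.array([-.5736,0,.8192])
def res(s,full=0):
    X=np.array([[-.07,.115,.012],[-.07,-.115,.012],[.06,-.115,.012],[.025,.067-s[3],.082],np.array([-.05,-.068,.065])+.044*ax])
    d=proj(p,U2W(s,X))-px[:5]
    return d.ravel()
s=least_squares(res,[.53,-.08,.2,.05])
print(s.x,np.round(s.fun.reshape(-1,2),1).tolist())
s=s.x;np.save("s.npy",s)
print("knob",U2W(s,np.array([-.05,-.068,.065])+.029*ax),"post",U2W(s,[.025,.067-s[3],.068]),"home",U2W(s,[.025,.067,.068]))
uy=U2W(s,[0,1,0])[0]-U2W(s,[0,0,0])[0];print("uy",uy)
P=U2W(s,[.025,.067-s[3],.075])[0]
for sg in(1,-1): go(P+[0,0,.06],[0,0,-1],sg*uy)
E
```

```text
[ 0.53574684 -0.06661263  0.29678466  0.04804211] [[-1.8, 0.7], [1.4, -0.5], [-0.1, -1.9], [-0.2, -0.6], [0.7, 2.0]]
knob [[ 0.49191197 -0.15112682  0.0887568 ]] post [[ 0.55410971 -0.04117238  0.068     ]] home [[0.54005994 0.00476942 0.068     ]]
uy [-0.29244695  0.95628175  0.        ]
shift [-0.5403, -0.4453, 0.1213] rot [-0.0, 0.0, -0.607]
shift [-0.5403, -0.4453, 0.1213] rot [0.0, 0.0, 2.535]
```

```bash
python3 -m jog '[-0.54,-0.445,0,0,0,-0.607,0.45,-0.54,-0.445,0,0,0,-0.607,0.45,-0.54,-0.445,0,0,0,-0.607,0.45,-0.54,-0.445,0,0,0,-0.607,0.45,-0.54,-0.445,0,0,0,-0.607,0.45,-0.54,-0.445,0,0,0,-0.607,0.45,-0.54,-0.445,0,0,0,-0.607,0.45,-0.54,-0.445,0,0,0,-0.607,0.45,-0.54,-0.445,0,0,0,-0.607,0.45,-0.54,-0.445,0,0,0,-0.607,0.45,-0.54,-0.445,0,0,0,-0.607,0.45,-0.54,-0.445,0,0,0,-0.607,0.45,-0.54,-0.445,0.06,0,0,-0.607,0.45,-0.54,-0.445,0.115,0,0,-0.607,0.45,-0.54,-0.445,0.12,0,0,-0.607,0.45]'
python3 - <<'E'
from h import *
p=camera("top");cv2.imwrite("pics/top1.png",p["frame"][:,:,::-1])
s=np.load("s.npy");uy=U2W(s,[0,1,0])[0]-U2W(s,[0,0,0])[0]
go(U2W(s,[.025,.067-s[3],.075])[0],[0,0,-1],uy)
for n in("carriage_post","thumbscrew_grip"):print([(np.round(d["xyz"],3).tolist(),d["confidence"]) for d in spot_in(p,n)[:2]])
E
```

```text
time_s: 2.92
eef_pos: [0.5506, -0.04, 0.1321]
eef_rot: [-0.004, -0.148, 0.989, 0.002]
wrist_force: [0.3, 0.3, 0.4]
opening: 0.548
grasp_force: 0.0
shift [-0.0016, -0.0013, 0.0595] rot [0.003, -0.004, 0.0]
[([0.408, 0.229, 0.013], 0.46), ([0.522, -0.024, 0.044], 0.4)]
[([0.492, -0.149, 0.1], 0.57)]
```

View pics/top1.png

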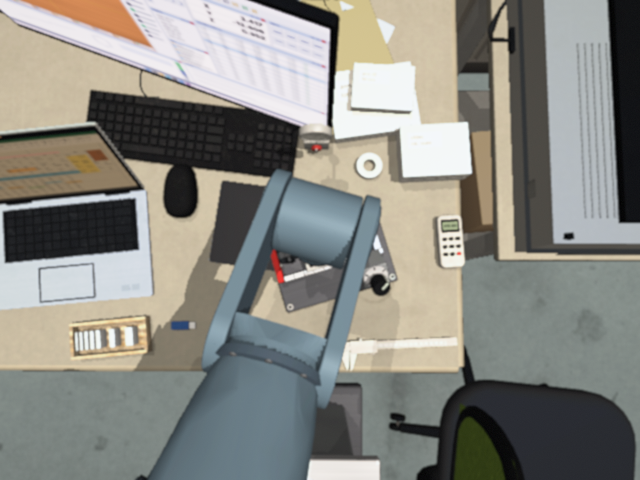

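The arm hides the post, as expected; the pose matches. Descend and push towards +y of the tool.

```bash
python3 -m jog '[-0.002,-0.001,0.03,0,0,0,0.45,-0.002,-0.001,0.057,0,0,0,0.45,-0.002,-0.001,0.057,0,0,0,0.45,-0.002,-0.001,0.057,0,0,0,0.45]'; python3 -m jog '[0,0.01,0,0,0,0,0.45,0,0.02,0,0,0,0,0.45,0,0.03,0,0,0,0,0.45,0,0.038,0,0,0,0,0.45,0,0.046,0,0,0,0,0.45,0,0.052,0,0,0,0,0.45,0,0.052,0,0,0,0,0.45]'
```

```text
time_s: 3.58
eef_pos: [0.558, -0.0416, 0.0819]
eef_rot: [0.002, -0.148, 0.989, -0.001]
wrist_force: [0.3, -0.3, -0.1]
opening: 0.553
grasp_force: 0.0
time_s: 4.45
eef_pos: [0.54, 0.0094, 0.0788]
eef_rot: [-0.001, -0.148, 0.989, 0.001]
wrist_force: [-1.3, -0.4, 0.4]
opening: 0.544
grasp_force: 0.0
```

```bash
python3 -m jog '[0,0.004,0,0,0,0,0.45,0,0.008,0,0,0,0,0.45,0,0.008,0,0,0,0,0.45]'; python3 -m jog '[0,0.004,0,0,0,0,0.45,0,0.006,0,0,0,0,0.45,0,0.006,0,0,0,0,0.45]'
```

```text
time_s: 4.82
eef_pos: [0.538, 0.0167, 0.079]
eef_rot: [-0.0, -0.148, 0.989, 0.0]
wrist_force: [-0.0, -0.6, 0.5]
opening: 0.549
grasp_force: 0.0
time_s: 5.2
eef_pos: [0.5374, 0.0194, 0.0791]
eef_rot: [0.0, -0.148, 0.989, -0.002]
wrist_force: [2.4, -14.5, -7.2]
opening: 0.552
grasp_force: 7.1
```

```bash
python3 -m jog '[0,0.002,0,0,0,0,0.45,0,0.004,0,0,0,0,0.45,0,0.004,0,0,0,0,0.45]'
```

```text
time_s: 5.58
eef_pos: [0.5373, 0.0199, 0.0791]
eef_rot: [0.001, -0.148, 0.989, -0.005]
wrist_force: [6.3, -29.5, -12.6]
opening: 0.552
grasp_force: 14.8
```

Carriage hits the hard stop at the expected place. Retreat and plan the knob approach.

```bash
python3 -m jog '[0,-0.01,0,0,0,0,0.45,0,-0.018,0,0,0,0,0.45,0,-0.018,0,0,0,0,0.45,0,-0.018,-0.05,0,0,0,0.45,0,-0.018,-0.08,0,0,0,0.45,0,-0.018,-0.08,0,0,0,0.45]'
python3 - <<'E'
from h import *
print("q",np.round(get_obs()["q"],3))
s=np.load("s.npy");c,n=np.cos(s[2]),np.sin(s[2])
a=np.array([-.5736*c,-.5736*n,.8192]);K=U2W(s,[[-.0666,-.068,.0888]])[0];print(a,K)
p=camera("top")
f=p["frame"][:,:,::-1]
F=K-.029*a; e1=np.array([-n,c,0]); e2=np.cross(a,e1)   # e1=unit +y, 
# image angle of line & marks: intersect pixel rays with plane
def hit(px,P0):
    d=np.array([(px[0]-p["mtx"][0][2])/p["mtx"][0][0],-(px[1]-p["mtx"][1][2])/p["mtx"][1][1],-1]);E=p["extrinsics"];d=E[:3,:3]@d;o=E[:3,3]
    return o+d*np.dot(P0-o,a)/np.dot(d,a)
for nm,q,P0 in(("line out",(668,408),K+.015*a),("line in",(636,442),K+.015*a),("m1",(595,330),F),("m2",(553,370),F),("m3",(648,345),F)):
    h=hit(np.array(q)/5.2+[259.6,204.6],P0)-P0;print(nm,np.round([h@e1*1e3,h@e2*1e3],1),np.degrees(np.arctan2(h@e2,h@e1)))
for d in(.10,.0):
  G=K+a*(d+.002); 
  for ang in (0,60,90,120,180,240):
    t=np.radians(ang);print(d,ang);go(G+a*.006,-a,np.cos(t)*e1+np.sin(t)*e2)
E
```

```text
time_s: 6.32
eef_pos: [0.5427, 0.0089, 0.1622]
eef_rot: [0.003, -0.148, 0.989, -0.001]
wrist_force: [0.6, 0.8, 0.8]
opening: 0.546
grasp_force: 0.0
q [-0.203  0.211  1.775  0.     1.15  -2.072]
[-0.54852321 -0.16774757  0.8192    ] [ 0.49194487 -0.15111676  0.0888    ]
line out [-12.8  -6.3] -153.6712236934289
line in [0.5 3.6] 82.73495273378155
m1 [ -0.6 -16. ] -92.31136999947981
m2 [17.2 -4.7] -15.29546711956601
m3 [-18.1  -3.1] -170.26639122470638
0.1 0
shift [0.1563, -0.1386, -0.0172] rot [-0.0, -0.609, 0.001]
0.1 60
shift [0.1563, -0.1386, -0.0172] rot [0.318, -0.551, -1.012]
0.1 90
shift [0.1563, -0.1386, -0.0172] rot [0.476, -0.477, -1.516]
0.1 120
shift [0.1563, -0.1386, -0.0172] rot [0.633, -0.366, -2.017]
0.1 180
shift [0.1563, -0.1386, -0.0172] rot [0.941, -0.001, -2.996]
0.1 240
shift [0.1563, -0.1386, -0.0172] rot [-0.634, -0.366, 2.02]
0.0 0
shift [0.0991, -0.1386, 0.0648] rot [-0.0, -0.609, 0.001]
0.0 60
shift [0.0991, -0.1386, 0.0648] rot [0.318, -0.551, -1.012]
0.0 90
shift [0.0991, -0.1386, 0.0648] rot [0.476, -0.477, -1.516]
0.0 120
shift [0.0991, -0.1386, 0.0648] rot [0.633, -0.366, -2.017]
0.0 180
shift [0.0991, -0.1386, 0.0648] rot [0.941, -0.001, -2.996]
0.0 240
shift [0.0991, -0.1386, 0.0648] rot [-0.634, -0.366, 2.02]
```

```bash
python3 -m jog '[0.04,-0.035,-0.03,0,-0.15,0,0.35,0.08,-0.07,-0.03,0,-0.3,0,0.35,0.12,-0.105,-0.03,0,-0.45,0,0.35,0.156,-0.139,-0.017,0,-0.609,0,0.35,0.156,-0.139,-0.017,0,-0.609,0,0.35,0.156,-0.139,-0.017,0,-0.609,0,0.35]'
cat >> h.py <<'E'
s=np.load("s.npy");c,n=np.cos(s[2]),np.sin(s[2])
a=np.array([-.5736*c,-.5736*n,.8192]);K=U2W(s,[[-.0666,-.068,.0888]])[0]
e1=np.array([-n,c,0]); e2=np.cross(a,e1)
def knob(d,ang=0):
    t=np.radians(ang);go(K+a*(d+.006),-a,np.cos(t)*e1+np.sin(t)*e2)
E
python3 - <<'E'
from h import *
print(np.round(get_obs()["q"],3));knob(.002);knob(.04)
p=camera("top");p2=camera("scene")
f=cv2.resize(p["frame"][190:330,250:420,::-1],None,fx=4,fy=4,interpolation=cv2.INTER_CUBIC)
cv2.imwrite("pics/c2.png",f)
E
```

```text
time_s: 7.12
eef_pos: [0.4449, -0.1563, 0.1908]
eef_rot: [0.281, -0.13, 0.95, 0.042]
wrist_force: [0.3, 0.3, 0.5]
opening: 0.652
grasp_force: 0.0
[-0.944 -0.205  2.236  0.653  1.005 -3.116]
shift [0.0166, -0.0085, 0.1029] rot [-0.007, -0.035, -0.023]
shift [0.0179, -0.0088, 0.065] rot [-0.007, -0.035, -0.023]
```

View pics/c2.png

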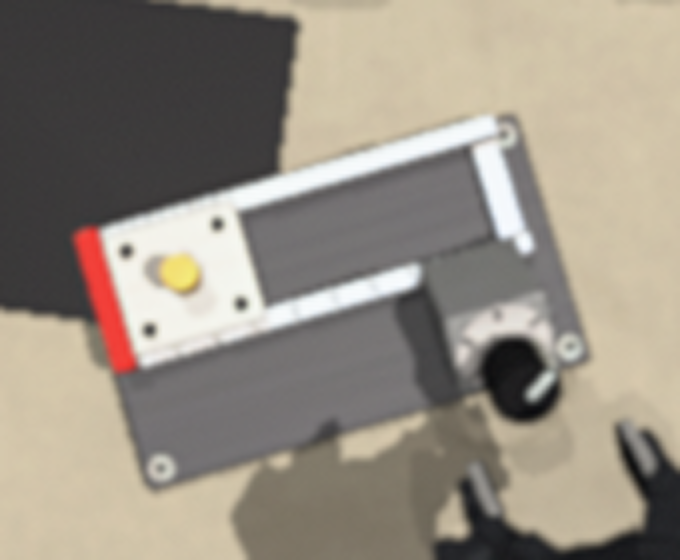

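Carriage is home against the red stop (post at (180,272) in the crop). Fingers straddle the axis, but q6 is at its limit; I'll pre-turn by 30° clockwise.

```bash
python3 - <<'E'
from h import *
knob(.07,-30)
E
```

```text
shift [0.0205, -0.0099, 0.0347] rot [-0.014, -0.033, 0.505]
```

```bash
python3 -m jog '[0.0205,-0.01,0,-0.014,-0.033,0.25,0.35,0.0205,-0.01,0,-0.014,-0.033,0.505,0.35,0.0205,-0.01,0.02,-0.014,-0.033,0.505,0.35,0.0205,-0.01,0.035,-0.014,-0.033,0.505,0.35,0.0205,-0.01,0.035,-0.014,-0.033,0.505,0.35,0.0205,-0.01,0.035,-0.014,-0.033,0.505,0.35]'
python3 - <<'E'
from h import *
print(np.round(get_obs()["q"],3));knob(.002,-30)
p=camera("top")
f=cv2.resize(p["frame"][220:340,300:450,::-1],None,fx=5,fy=5,interpolation=cv2.INTER_CUBIC)
cv2.imwrite("pics/c3.png",f)
E
```

```text
time_s: 7.98
eef_pos: [0.4506, -0.1644, 0.1515]
eef_rot: [0.277, 0.108, 0.947, 0.12]
wrist_force: [-1.4, -0.3, -0.1]
opening: 0.65
grasp_force: 0.0
[-0.97  -0.092  2.254  0.754  0.928 -2.765]
shift [0.0007, 0.0003, 0.0683] rot [-0.0, 0.002, 0.001]
```

View pics/c3.png

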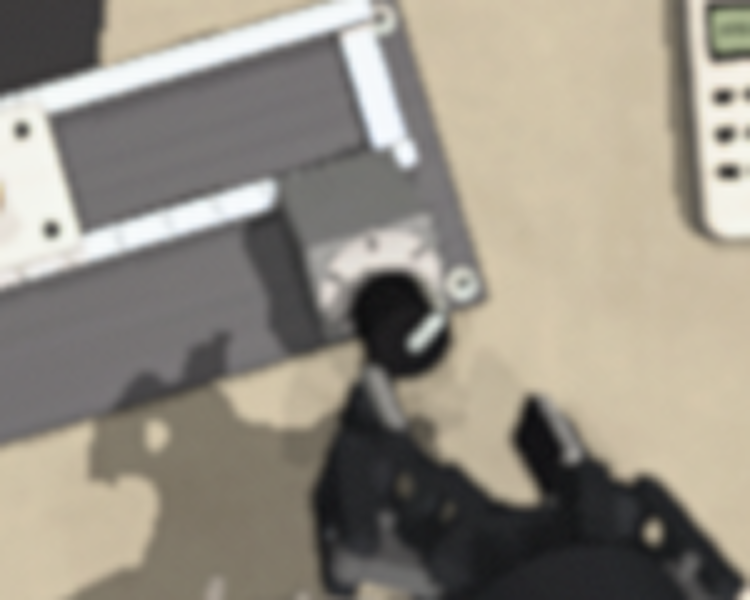

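```bash
python3 - <<'E'
from h import *
p=camera("top");pp,r=pose();z=r.apply([0,0,1]);y=r.apply([0,1,0])
f=lambda X:np.round((proj(p,X)-[300,220])*5,0)
print("knob end",f(K+.015*a),"face",f(K-.029*a))
for t in(.012,.025):print("tips",f(np.array([pp+z*t+y*.0275,pp+z*t-y*.0275,pp+z*t])))
print(np.round(z+a,3))
E
```

```text
knob end [[409. 340.]] face [[376. 275.]]
tips [[379. 407.]
 [527. 429.]
 [454. 418.]]
tips [[369. 385.]
 [515. 407.]
 [443. 396.]]
[ 0.002 -0.002  0.001]
```

Alignment agrees to 1–2 mm. Slide down along the axis.

```bash
python3 -m jog '[0,0,0.02,0,0,0,0.35,0,0,0.035,0,0,0,0.35,0,0,0.045,0,0,0,0.35,0,0,0.045,0,0,0,0.35]';python3 -m jog '[0,0,0.012,0,0,0,0.35,0,0,0.023,0,0,0,0.35,0,0,0.023,0,0,0,0.35]'; python3 -c "
from h import *
knob(.002,-30)"
```

```text
time_s: 8.57
eef_pos: [0.4748, -0.1578, 0.1142]
eef_rot: [0.277, 0.109, 0.947, 0.119]
wrist_force: [0.4, 0.5, -0.2]
opening: 0.655
grasp_force: 0.0
time_s: 8.95
eef_pos: [0.4874, -0.1536, 0.0947]
eef_rot: [0.276, 0.109, 0.947, 0.12]
wrist_force: [0.1, 1.0, -0.0]
opening: 0.649
grasp_force: 0.0
shift [-0.0002, 0.0013, -0.0002] rot [-0.001, 0.001, -0.003]
```

Close on the knob.

```bash
python3 -m jog '[0,0.001,0,0,0,0,0.5,0,0.001,0,0,0,0,0.8,0,0.001,0,0,0,0,0.8,0,0.001,0,0,0,0,0.8,0,0.001,0,0,0,0,0.8,0,0.001,0,0,0,0,0.8]'; python3 -c "
from h import *
o=get_obs();print(o['torque'],o['q']);p,r=pose();print(r.inv().apply(o['wrist_force']),r.inv().apply(o['torque']));knob(.002,-30)"
```

```text
time_s: 9.7
eef_pos: [0.4875, -0.1534, 0.0961]
eef_rot: [0.277, 0.109, 0.947, 0.119]
wrist_force: [-6.1, 0.2, 5.6]
opening: 0.355
grasp_force: 58.9
[0.10360608 0.55451078 0.21419705] [-0.86754329  0.10424908  2.21449245  0.87127567  0.7593655  -2.84133238]
[ 2.25812882  0.90695701 -7.86511525] [-0.04060695  0.60144527 -0.02667323]
shift [0.0006, 0.0007, 0.0008] rot [-0.002, 0.003, -0.002]
```

```bash
cat > t.py <<'E'
from h import *
o=get_obs();p,r=pose();y=r.apply([0,1,0])
print("F",np.round(r.inv().apply(o['wrist_force']),1),"T",np.round(r.inv().apply(o['torque']),3),"ang",round(np.degrees(np.arctan2(y@e2,y@e1)),2),"q6",round(o['q'][5],3))
E
python3 -m jog '[0,0,0,0,0,0.15,0.8,0,0,0,0,0,0.3,0.8,0,0,0,0,0,0.45,0.8,0,0,0,0,0,0.6,0.8,0,0,0,0,0,0.75,0.8,0,0,0,0,0,0.75,0.8]'; python3 t.py
```

```text
time_s: 10.45
eef_pos: [0.4868, -0.1548, 0.0954]
eef_rot: [0.214, 0.45, 0.841, 0.211]
wrist_force: [-11.1, -6.4, 2.0]
opening: 0.355
grasp_force: 59.1
F [-0.2 -9.5 -8.8] T [1.768 0.087 0.016] ang -73.2 q6 -2.09
```

```bash
python3 -m jog '[0,0,0,0,0,0.1,0.8,0,0,0,0,0,0.2,0.8,0,0,0,0,0,0.3,0.8,0,0,0,0,0,0.3,0.8]'; python3 t.py
```

```text
time_s: 10.95
eef_pos: [0.4862, -0.1551, 0.0949]
eef_rot: [0.18, 0.571, 0.765, 0.24]
wrist_force: [-15.1, -8.1, 2.3]
opening: 0.357
grasp_force: 59.3
F [ -3.5 -12.4 -11.5] T [ 2.375 -0.573 -0.004] ang -90.36 q6 -1.79
```

```bash
python3 -m jog '[0,0,0,0,0,0.1,0.8,0,0,0,0,0,0.2,0.8,0,0,0,0,0,0.3,0.8,0,0,0,0,0,0.3,0.8]'; python3 t.py
```

```text
time_s: 11.45
eef_pos: [0.4856, -0.1551, 0.0945]
eef_rot: [0.142, 0.679, 0.671, 0.263]
wrist_force: [-19.7, -10.3, 2.4]
opening: 0.359
grasp_force: 59.7
F [ -9.  -14.5 -14.4] T [ 2.612 -1.334 -0.031] ang -107.54 q6 -1.49
```

```bash
python3 -m jog '[-0.001,-0.0015,-0.0015,0,0,0,0.8,-0.001,-0.0015,-0.0015,0,0,0,0.8]'; python3 t.py
```

```text
time_s: 11.7
eef_pos: [0.4852, -0.1553, 0.0946]
eef_rot: [0.142, 0.679, 0.67, 0.265]
wrist_force: [14.1, -5.0, -23.1]
opening: 0.358
grasp_force: 65.4
F [-9.4 -0.6 25.8] T [ 0.297 -1.488 -0.01 ] ang -107.61 q6 -1.495
```

```bash
python3 -m jog '[-0.0015,0,0.001,0,0,0,0.8,-0.0015,0,0.001,0,0,0,0.8]'; python3 t.py; python3 -m jog '[0,0,0,0,0,0.1,0.8,0,0,0,0,0,0.2,0.8,0,0,0,0,0,0.3,0.8,0,0,0,0,0,0.3,0.8]'; python3 t.py
```

```text
time_s: 11.95
eef_pos: [0.4854, -0.1554, 0.0944]
eef_rot: [0.141, 0.677, 0.671, 0.266]
wrist_force: [-5.7, -0.2, 1.0]
opening: 0.354
grasp_force: 69.3
F [ 0.2 -4.2 -4. ] T [ 0.999 -0.106  0.014] ang -107.49 q6 -1.499
time_s: 12.45
eef_pos: [0.4848, -0.1552, 0.094]
eef_rot: [0.099, 0.771, 0.562, 0.283]
wrist_force: [-10.8, -1.0, 2.0]
opening: 0.354
grasp_force: 69.2
F [-2.5 -7.5 -7.8] T [ 1.355 -0.602  0.011] ang -124.74 q6 -1.198
```

```bash
python3 -m jog '[-0.0003,-0.0006,-0.0002,0,0,0.1,0.8,-0.0003,-0.0006,-0.0002,0,0,0.2,0.8,-0.0003,-0.0006,-0.0002,0,0,0.3,0.8,-0.0003,-0.0006,-0.0002,0,0,0.3,0.8]'; python3 t.py;  python3 -m jog '[0,0,0,0,0,0.1,0.8,0,0,0,0,0,0.2,0.8,0,0,0,0,0,0.3,0.8,0,0,0,0,0,0.3,0.8]'; python3 t.py
```

```text
time_s: 12.95
eef_pos: [0.4841, -0.1549, 0.0937]
eef_rot: [0.055, 0.846, 0.441, 0.295]
wrist_force: [-7.8, -0.2, -0.3]
opening: 0.358
grasp_force: 68.9
F [-3.7 -5.6 -4. ] T [ 1.027 -0.862  0.082] ang -141.94 q6 -0.9
time_s: 13.45
eef_pos: [0.4837, -0.1543, 0.0934]
eef_rot: [0.01, 0.902, 0.311, 0.3]
wrist_force: [-12.5, 1.1, 1.9]
opening: 0.354
grasp_force: 69.3
F [-6.2 -7.4 -8.2] T [ 1.049 -1.216 -0.694] ang -158.98 q6 -0.601
```

Torque of −0.69 N m: bottomed. Release, re-centre by regrasp (removes wind-up).

```bash
python3 -m jog '[0,0,0,0,0,0,0.45,0,0,0,0,0,0,0.45,0,0,0,0,0,0,0.45,0,0,0,0,0,0,0.45]'; python3 t.py; python3 -c "
from h import *
knob(.002,-159)"
```

```text
time_s: 13.95
eef_pos: [0.4857, -0.1561, 0.095]
eef_rot: [0.012, 0.902, 0.31, 0.301]
wrist_force: [0.7, 0.7, 0.3]
opening: 0.548
grasp_force: 0.0
F [ 0.9 -0.1  0.3] T [ 0.093 -0.274  0.017] ang -159.04 q6 -0.601
shift [0.0034, -0.0018, 0.0013] rot [0.004, -0.0, -0.001]
```

```bash
python3 -c "
from h import *
p,r=pose();print(r.inv().apply([-.002,.0018,-.0016]))"
```

```text
[-0.00109278 -0.00288994  0.00050409]
```

```bash
python3 -m jog '[-0.001,-0.0028,0,0,0,0,0.45,-0.001,-0.0028,0,0,0,0,0.45,-0.001,-0.0028,0,0,0,0,0.6,-0.001,-0.0028,0,0,0,0,0.8,-0.001,-0.0028,0,0,0,0,0.8,-0.001,-0.0028,0,0,0,0,0.8,-0.001,-0.0028,0,0,0,0,0.8]'; python3 t.py; python3 -m jog '[0,0,0,0,0,0.04,0.8,0,0,0,0,0,0.08,0.8,0,0,0,0,0,0.08,0.8]';python3 t.py
```

```text
time_s: 14.82
eef_pos: [0.4832, -0.1543, 0.0939]
eef_rot: [0.012, 0.902, 0.31, 0.301]
wrist_force: [-5.8, -0.5, 5.3]
opening: 0.357
grasp_force: 58.6
F [-1.1 -1.7 -7.6] T [ 0.369 -0.306  0.055] ang -159.04 q6 -0.606
time_s: 15.2
eef_pos: [0.4832, -0.1541, 0.0938]
eef_rot: [-0.0, 0.913, 0.273, 0.301]
wrist_force: [-6.0, 0.5, 5.4]
opening: 0.358
grasp_force: 59.4
F [-0.8 -2.5 -7.7] T [ 0.465 -0.387  0.012] ang -163.63 q6 -0.526
```

```bash
for i in 1 2; do python3 -m jog '[0,0,0,0,0,0.04,0.8,0,0,0,0,0,0.08,0.8,0,0,0,0,0,0.08,0.8]'|head -1;python3 t.py;done
```

```text
time_s: 15.58
F [-0.1 -2.9 -8.4] T [ 0.494 -0.326 -0.   ] ang -168.2 q6 -0.446
time_s: 15.95
F [-3.  -4.2 -9.3] T [ 0.487 -0.747  0.105] ang -172.79 q6 -0.366
```

```bash
for i in 1 2 3; do python3 -m jog '[0,0,0,0,0,0.05,0.8,0,0,0,0,0,0.1,0.8,0,0,0,0,0,0.1,0.8]'|head -1;python3 t.py;done
```

```text
time_s: 16.32
F [ -6.3  -3.6 -11. ] T [ 0.529 -1.196 -0.862] ang -178.38 q6 -0.268
time_s: 16.7
F [-1.5 -3.7 -6.7] T [ 0.445 -0.602 -0.085] ang 175.75 q6 -0.166
time_s: 17.08
F [-3.7 -3.8 -7.9] T [ 0.53  -0.945  0.007] ang 170.0 q6 -0.066
```

The torque readings are ambiguous (stick-slip?). Release, back off along the axis and look.

```bash
python3 -m jog '[0,0,0,0,0,0,0.35,0,0,0,0,0,0,0.35,0,0,0,0,0,0,0.35,0,0,-0.03,0,0,0,0.35,0,0,-0.08,0,0,0,0.35,0,0,-0.08,0,0,0,0.35]'; python3 - <<'E'
from h import *
p=camera("top")
cv2.imwrite("pics/c4.png",cv2.resize(p["frame"][230:320,330:440,::-1],None,fx=6.6,fy=6.6,interpolation=cv2.INTER_CUBIC))
E
```

```text
time_s: 17.82
eef_pos: [0.4398, -0.1699, 0.1624]
eef_rot: [-0.065, 0.951, 0.058, 0.295]
wrist_force: [-0.1, -1.0, -0.2]
opening: 0.647
grasp_force: 0.0
```

View pics/c4.png

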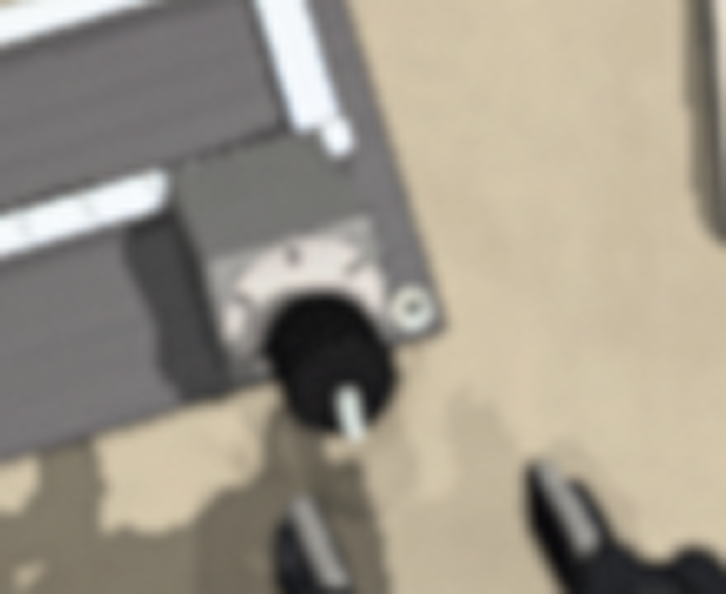

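```bash
cat > line.py <<'E'
from h import *
# angle of the white line on the knob end: white pixels near knob end, projected to plane
def line():
    out=[]
    for k in range(1):
        p=camera("top");g=p["frame"].astype(float).min(2)
        P0=K+.015*a;N=8
        xs=np.arange(360,400,1/N);ys=np.arange(270,312,1/N)
        big=cv2.remap(g.astype(np.float32),*[m.astype(np.float32) for m in np.meshgrid(xs,ys)],cv2.INTER_CUBIC)
        u,v=np.meshgrid(xs,ys);E=p["extrinsics"];M=p["mtx"]
        d=np.stack([(u-M[0][2])/M[0][0],-(v-M[1][2])/M[1][1],-np.ones_like(u)],-1)@E[:3,:3].T;o=E[:3,3]
        h=o+d*(((P0-o)@a)/(d@a))[...,None]-P0
        X,Y=h@e1*1e3,h@e2*1e3
        print("corner map X",X[0,0],X[0,-1],"Y",Y[0,0],Y[-1,0])
        # dark knob edge -> centre
        r=np.hypot(X,Y);w=(big>110)&(r<15)
        n,l,st,ce=cv2.connectedComponentsWithStats(w.astype(np.uint8))
        for i in range(1,n):
            if st[i,4]<60:continue
            m=l==i;x,y,wt=X[m],Y[m],big[m]-110
            c=np.array([np.average(x,weights=wt),np.average(y,weights=wt)])
            C=np.cov(np.c_[x,y].T,aweights=wt);ev,V=np.linalg.eigh(C);dv=V[:,1]*np.sign(V[:,1]@c)
            print("comp",st[i,4],"mean",c.round(1),"radial",np.degrees(np.arctan2(c[1],c[0])).round(1),"dir",np.degrees(np.arctan2(dv[1],dv[0])).round(1),np.sqrt(ev).round(1))
line()
E
python3 line.py
```

```text
corner map X 30.377697597450375 -38.02841443352907 Y -50.65525936728176 37.52842339245893
comp 1347 mean [0.1 9. ] radial 89.1 dir 89.4 [1.4 3.5]
```

Line is at 89.4° (red-mark direction 90°), so the screw is bottomed and the gripper had slipped. Regrasp and back off 60° (line → 150°).

```bash
python3 -m jog '[0,0,0.04,0,0,0,0.35,0,0,0.07,0,0,0,0.35,0,0,0.08,0,0,0,0.35,0,0,0.08,0,0,0,0.35,0,0,0.08,0,0,0,0.5,0,0,0.08,0,0,0,0.8,0,0,0.08,0,0,0,0.8,0,0,0.08,0,0,0,0.8,0,0,0.08,0,0,0,0.8]';python3 t.py; python3 -m jog '[0,0,0,0,0,-0.13,0.8,0,0,0,0,0,-0.26,0.8,0,0,0,0,0,-0.39,0.8,0,0,0,0,0,-0.52,0.8,0,0,0,0,0,-0.65,0.8,0,0,0,0,0,-0.78,0.8,0,0,0,0,0,-0.91,0.8,0,0,0,0,0,-1.047,0.8,0,0,0,0,0,-1.047,0.8,0,0,0,0,0,-1.047,0.8]';python3 t.py
```

```text
time_s: 19.05
eef_pos: [0.4831, -0.1532, 0.0946]
eef_rot: [-0.07, 0.951, 0.059, 0.294]
wrist_force: [-4.8, 5.8, 7.1]
opening: 0.358
grasp_force: 58.5
F [ 0.5 -7.2 -7.5] T [ 0.878 -0.254  0.049] ang 170.06 q6 -0.066
time_s: 20.3
eef_pos: [0.484, -0.1546, 0.095]
eef_rot: [0.087, 0.796, 0.525, 0.289]
wrist_force: [-0.3, 3.0, 7.8]
opening: 0.357
grasp_force: 59.9
F [ 5.5  1.9 -6.1] T [-0.1    0.698 -0.056] ang -130.13 q6 -1.11
```

```bash
python3 -m jog '[0,0,0,0,0,0,0.6,0,0,0,0,0,0,0.35,0,0,0,0,0,0,0.35,0,0,0,0,0,0,0.35,0,0,-0.03,0,0,0,0.35,0,0,-0.08,0,0,0,0.35,0,0,-0.12,0,0,0,0.35,0,0,-0.12,0,0,0,0.35]'; python3 line.py; python3 - <<'E'
from h import *
p=camera("top")
cv2.imwrite("pics/c5.png",cv2.resize(p["frame"][220:320,265:440,::-1],None,fx=4.5,fy=4.5,interpolation=cv2.INTER_CUBIC))
E
```

```text
time_s: 21.3
eef_pos: [0.4174, -0.1761, 0.1944]
eef_rot: [0.09, 0.795, 0.526, 0.288]
wrist_force: [0.8, -0.0, 0.2]
opening: 0.65
grasp_force: 0.0
corner map X 30.377697597450375 -38.02841443352907 Y -50.65525936728176 37.52842339245893
comp 1581 mean [-6.4  5.9] radial 137.7 dir 151.9 [1.5 3.8]
```

View pics/c5.png

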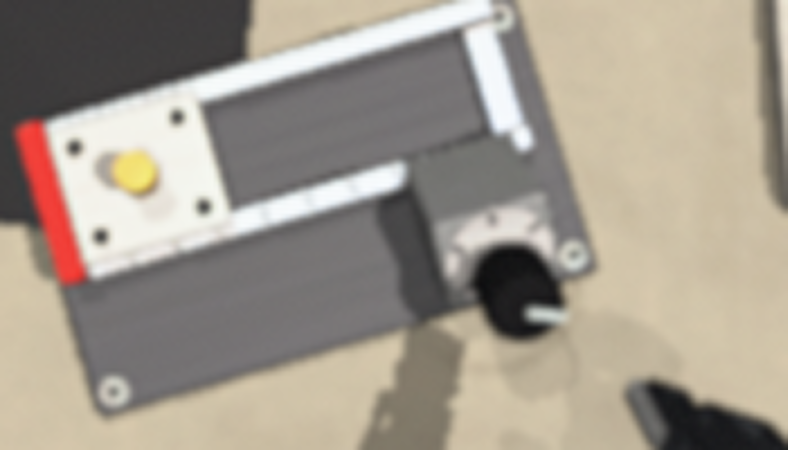

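The line now sits near the next mark; refine the angle by fitting the knob's disc centre.

```bash
cat > ring.py <<'E'
from h import *
p=camera("top")
def run(g,lab):
    g=cv2.cvtColor(g,cv2.COLOR_RGB2GRAY).astype(np.float32)
    P0=K+.015*a;c=np.zeros(2)
    def samp(x,y):
        X=P0+(np.ravel(x)[:,None]*e1+np.ravel(y)[:,None]*e2)/1e3
        q=proj(p,X).astype(np.float32);return cv2.remap(g,q[:,0],q[:,1],cv2.INTER_CUBIC).ravel()
    pts=[]
    for t in np.radians(np.arange(0,181,4)):
        r=np.arange(9,22,.1);v=samp(r*np.cos(t),r*np.sin(t))
        i=np.where((v[:-1]<75)&(v[1:]>=75))[0]
        if len(i) and v[:20].max()<75: pts.append((r[i[0]]*np.cos(t),r[i[0]]*np.sin(t)))
    pts=np.array(pts)
    f=least_squares(lambda s:np.hypot(*(pts-s[:2]).T)-s[2],[0,0,16],loss="soft_l1",f_scale=.3).x
    th=np.radians(np.arange(-180,180,1.));R_=np.arange(5,13.1,1)
    V=np.array([samp(f[0]+r*np.cos(th),f[1]+r*np.sin(th)) for r in R_])
    pk=V.sum(0).argmax();th0=th[pk];w=np.radians(np.arange(-28,29))
    res=[]
    for r in R_:
        v=samp(f[0]+r*np.cos(th0+w),f[1]+r*np.sin(th0+w));v=np.clip(v-80,0,None);
        if v.sum()>0: m=th0+(w*v).sum()/v.sum();res.append((f[0]+r*np.cos(m),f[1]+r*np.sin(m),np.degrees(m)))
    res=np.array(res);d=res[-1,:2]-res[0,:2]
    print(lab,len(pts),"centre,R",f.round(2),"radial",res[:,2].round(0),"mean",res[:,2].mean().round(1),"dir",np.degrees(np.arctan2(d[1],d[0])).round(1))
run(cv2.imread("pics/top0.png")[:,:,::-1].copy(),"start")
b=np.zeros((480,640,3),np.uint8);b[230:320,330:440]=cv2.resize(cv2.imread("pics/c4.png")[:,:,::-1],(110,90),interpolation=cv2.INTER_AREA)
run(b,"bottom");run(p["frame"],"now")
E
python3 ring.py
```

```text
start 43 centre,R [ 0.78 -0.06 14.62] radial [-159. -159. -159. -159. -157. -156. -154. -153. -153.] mean -156.6 dir -148.8
bottom 32 centre,R [ 1.84 -0.37 15.55] radial [104. 104. 103. 103. 102. 100.  99.  98.  97.] mean 101.1 dir 93.5
now 31 centre,R [ 0.72 -0.35 14.78] radial [136. 136. 136. 136. 137. 139. 141. 141. 142.] mean 138.2 dir 145.8
```

```bash
cat > fit3.py <<'E'
from h import *
p=camera("top");N=8
def meas(frame,C,lim):
    g=frame.astype(np.float32).min(2);P0=K+.015*a
    x,y=np.meshgrid(np.arange(-20,20,.2),np.arange(-20,20,.2))
    q=proj(p,P0+(x.ravel()[:,None]*e1+y.ravel()[:,None]*e2)/1e3).astype(np.float32)
    v=cv2.remap(g,q[:,0],q[:,1],cv2.INTER_LINEAR).reshape(x.shape)
    w=((v>100)&(np.hypot(x-C[0],y-C[1])<lim)).astype(np.uint8)
    n,l,st,_=cv2.connectedComponentsWithStats(w)
    rin=[np.hypot(x-C[0],y-C[1])[l==i].min() if st[i,4]>30 else 99 for i in range(1,n)]
    m=l==1+int(np.argmin(rin));X=np.c_[x[m],y[m]];wt=v[m]-100
    c=np.average(X,axis=0,weights=wt);V=np.linalg.eigh(np.cov(X.T,aweights=wt))[1][:,1];V=V*np.sign(V@(c-C))
    return c,np.arctan2(V[1],V[0])
b=np.zeros((480,640,3),np.uint8);b[230:320,330:440]=cv2.resize(cv2.imread("pics/c4.png")[:,:,::-1],(110,90),interpolation=cv2.INTER_AREA)
fr=[cv2.imread("pics/top0.png")[:,:,::-1],b,p["frame"]]
for lim in(11.5,12.5,13.5):
    C=np.array([.8,0.])
    for _ in range(6):
        M=[meas(f,C,lim) for f in fr]
        def res(s):
            r=[]
            for i,(c,d) in enumerate(M):
                t=s[3+i];r+=list((c-s[:2]-s[2]*np.array([np.cos(t),np.sin(t)]))/.5)+[np.sin(d-t)/.07]
            return r
        f=least_squares(res,[*C,8,*[d for c,d in M]]);C=f.x[:2]
    print(lim,"C,r",f.x[:3].round(2),"ang",np.degrees(f.x[3:]).round(1),"dirs",np.degrees([d for c,d in M]).round(1),"now-bottom",np.degrees(f.x[5]-f.x[4]).round(1))
E
python3 fit3.py
```

```text
Traceback (most recent call last):
  File "fit3.py", line 19, in <module>
    M=[meas(f,C,lim) for f in fr]
       ~~~~^^^^^^^^^
  File "fit3.py", line 7, in meas
    v=cv2.remap(g,q[:,0],q[:,1],cv2.INTER_LINEAR).reshape(x.shape)
      ~~~~~~~~~^^^^^^^^^^^^^^^^^^^^^^^^^^^^^^^^^^
cv2.error: OpenCV(4.12.0) /io/opencv/modules/imgproc/src/imgwarp.cpp:1713: error: (-215:Assertion failed) dst.cols < SHRT_MAX && dst.rows < SHRT_MAX && src.cols < SHRT_MAX && src.rows < SHRT_MAX in function 'remap'
```

```bash
sed -i 's/q\[:,0\],q\[:,1\],cv2.INTER_LINEAR/q[:,0].reshape(x.shape),q[:,1].reshape(x.shape),cv2.INTER_CUBIC/; s/,cv2.INTER_CUBIC).reshape(x.shape)/,cv2.INTER_CUBIC)/' fit3.py; python3 fit3.py
```

```text
11.5 C,r [-0.    2.28  6.04] ang [-141.8   88.9  151. ] dirs [-141.5   89.1  151.2] now-bottom 62.0
12.5 C,r [0.   2.26 6.58] ang [-141.6   89.2  150.7] dirs [-141.2   89.5  150.9] now-bottom 61.5
13.5 C,r [0.01 2.29 7.11] ang [-141.6   89.4  150.7] dirs [-141.2   89.8  150.7] now-bottom 61.2
```

Back-off measures about 61° optically and 60.2° by the gripper; the carriage is home. Quick check of the loose items, then hand in.

```bash
python3 - <<'E'
from h import *
p=camera("top")
for n in("caliper","ring_gauge","tally_counter","usb_stick","carriage_post"):print(n,[np.round(d["xyz"],3).tolist() for d in spot_in(p,n)[:1]])
print(np.round(get_obs()["wrist_force"],1),hand_in())
E
```

```text
caliper [[0.372, -0.124, 0.009]]
ring_gauge [[0.727, -0.141, 0.016]]
tally_counter [[0.572, -0.301, 0.024]]
usb_stick [[0.409, 0.229, 0.008]]
carriage_post [[0.539, 0.004, 0.044]]
the job is handed in; nothing more can be done
[-0.2 -0.5  0.7] None
```

The job is handed in: the carriage is home against the red stop, and the thumbscrew was bottomed and then backed off about 60° (60.2° by gripper rotation, about 61° in the images). The ring gauge, tally counter and USB stick read where they started; the caliper read 35 mm off along its length with the arm partly over it, and I did not check that by eye, but no contact force showed in any reading.

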